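# Open the tight jar in the one-handed clamp

### The job

Brace the square jar by pushing the clamp's sliding jaw up against it until the jar is pinned tight against the fixed wall, then unscrew the jar's tight lid anticlockwise until it comes free (about a fifth of a turn; no more than a third), and lift it straight off. Finish while holding the lid: keep it gripped, level and still, over the jar and a few centimetres clear of it, with the jar still standing squarely in the closed clamp. Leave the other things on the table where they are.

Things in the scene. Friction and masses are not known exactly. Their poses are not given: they have to be found in the camera images.
- clamp: white plastic jar clamp, fixed to the table, base plate 10 mm thick, from x = -145 to +60 mm and y = -55 to +55 mm. Origin on the table under where the jar's middle ends up when braced. Its x axis points from the sliding jaw to the fixed wall, whose inner face is at x = +31 mm (14 mm thick, 100 mm wide, top 60 mm above the table). z up.
- jaw (a joint): travel in m of the clamp's grey sliding jaw along the clamp's +x. 0 = fully open (its face at clamp x = -71 mm); 0.040 = closed on the 62 mm jar standing square against the wall (its face at x = -31 mm). It starts between 0 and 0.008, slides stiffly (about 11 N, 15 N with the jar) and stays where it is left; the push rises past 20 N once the jar is pinned.
- jaw_push (a point): middle of the push face (side away from the jar) of the jaw's upright tab, 50 mm wide along clamp y, 12 mm thick. This point is 62 mm above the table, the tab's top 74 mm. The same flat face goes on below it, 84 mm wide, down to 20 mm above the table. Push it along clamp +x, for instance with closed fingers pointing down behind it.
- jar_center (a point): square loose glass jar, 62 x 62 mm, 0.35 to 0.6 kg, standing between jaw and wall with some play until braced. This point: on its axis, 40 mm above its underside (50 mm above the table). Shoulder from 74 mm above its underside, in to the 37 mm neck at 82 mm; the lid's underside is at 92 mm. z up, x about along the clamp's x, square to its sides.
- lid: the jar's round steel lid, 54 mm across, 20 mm tall, 40 g; origin on its axis at its underside, x towards its mark, z up. Once free, a white spring disc under it pushes it up by 2 mm. Turning it takes about 0.2 to 0.4 N m. The jar's glass shoulder lies below it: fingers may reach to 8 mm below the lid's underside.
- lid_center (a point): centre of the round steel screw lid, half-way up, on its axis; 112 mm above the table while closed. The lid comes free when turned 60 to 70 degrees anticlockwise (seen from above); before that it cannot be lifted without lifting the jar. Do not turn it more than 120 degrees on the jar.
- lid_mark (a point): small dark mark on the lid's rim, 27 mm from its axis along the lid's x axis, half-way up the lid; on the jar's +x side while the lid is tight.
- round_jar_mid (a point): bystander: loose round jar, 60 mm across, 85 mm tall, its middle.
- mug_mid (a point): bystander: white mug, 72 mm across, 85 mm tall, its middle.
- bowl_mid (a point): bystander: white bowl, 110 mm across, 50 mm tall, its middle.
- spoon_grip (a point): bystander: metal spoon lying flat, its handle.
There are look-alikes about, which are no part of the job. Of the things that look like the clamp, the middle-sized one is meant.

How it is judged (in metres and radians):
On the way, in this order (a step that is already met when the one before it is completed fails the run):
1. the jaw is closed on the jar, which stands against the fixed wall, lid still tight (value of joint jaw above 0.0375 m and z of lid_center in the frame of jar_center below 0.0635 m and angle between the x axis of jar_center and the x axis of clamp, either way round below 0.1 rad), for 0.2 s.
2. the lid is off its threads, raised from the braced jar (value of joint jaw above 0.0365 m and z of lid_center in the frame of jar_center above 0.07 m and angle between the x axis of jar_center and the x axis of clamp, either way round below 0.12 rad), for 0.1 s.
At the end, for the whole second after the job is handed in: jaw still closed on the jar (3.5 mm); jar upright on the clamp base, within 5 mm of the seat along the clamp and 30 mm across, square within 7 degrees; fingers hold the lid still, level within 11 degrees, its axis within 25 mm of the jar's, raised 16 to 73 mm from where it sat (value of joint jaw above 0.0365 m and x of jar_center in the frame of clamp between -0.005 and 0.005 m and y of jar_center in the frame of clamp between -0.03 and 0.03 m and height (world z) of jar_center below 0.054 m and angle between jar_center's own z axis and vertical below 0.06 rad and angle between the x axis of jar_center and the x axis of clamp, either way round below 0.12 rad and z of lid_center in the frame of jar_center between 0.078 and 0.135 m and horizontal distance between lid_center and jar_center below 0.025 m and angle between lid_center's own z axis and vertical below 0.2 rad and linear speed of lid below 0.02 m/s and contact force between lid and the fingers above 1 N); the arm keeps its last pose, push and grip.
It fails at once if the lid is turned more than about 125 degrees on the jar (horizontal distance between lid_center and jar_center below 0.006 m and z of lid_center in the frame of jar_center below 0.068 m and x of lid_mark in the frame of jar_center below -0.021 m).
It fails at once if the jar is lifted off the clamp's base (height (world z) of jar_center above 0.058 m).
It fails at once if a bystander is moved by more than 30 mm (distance of any of round_jar_mid, mug_mid, bowl_mid, spoon_grip from where it was at the start of the episode above 0.03 m).
It also fails if it takes over 61 s, if anything falls off the work surface, if the arm or the gripper's body presses on something with over 40 N, if the wrist force passes 120 N, or if a joint passes its speed limit or range.

### The arm

A 6-joint arm with a two-finger parallel gripper is mounted at the origin on the work surface. World frame = base frame: x ahead of the robot, y to its left, z up, the work surface at z = 0. Lengths are in mm, angles in rad, forces in N, time in s.
With the tool pointing down it reaches from about 350 to 775 mm from the base axis. Payload 7.3 kg.
Tool frame: the origin (TCP) lies on the centre line of the jaws, within the pads' length; the fingertips stand 22 mm ahead of it and the grasp point (between the pads) lies 3 mm ahead of it; z points along the fingers, y is the direction in which the jaws open and shut (so a half turn about z gives the same grasp; the last joint's range is limited). The gripper opens to 92 mm and grips with 3 to 60 N. Pads are 19 mm wide; open, the fingers measure 130 mm over their backs; the gripper's body (75 mm by 190 mm) begins 47 mm behind the grasp point.
Start: joints at [-1.319, 0.342, 1.524, -0, 1.275, -0.146], TCP at [203.403, -484.014, 248.741] pointing down, gripper open.
Joint ranges: [-2.53, 2.53], [-0.77, 2.02], [0.04, 2.7], [-1, 4.14], [0.28, 2.66], [-3.11, 3.11]. Speed limits (rad/s): [2.57, 2.57, 3.14, 3.14, 3.14, 3.14].

### API

Orientations are given as [roll, pitch, yaw] about the fixed x, y, z axes, in that order (R = Rz(yaw) Ry(pitch) Rx(roll)).
In Python, from plant import get_obs, capture, bot, spot_in gives the robot as it stands.
- The arm moves only by the shell command python3 -m handwheel 'ROWS' [OPENING]. ROWS is JSON, a list of rows, each a list of 2 entries, a list of its own where there are three numbers: the shift along the world's x, y, z in mm, then the turn, a rotation vector about the world's x, y, z in rad. In form: [[[x, y, z], [wx, wy, wz]], ...]. A call has 1 to 12 rows; each row shifts and turns the commanded pose from where the row before left it; what a row does not reach is not made up. A row lasts 1/8 s, in which the tool goes at most 62.5 mm and 10.7 degrees, less where a joint would pass 70% of its speed; a pose out of reach is approached as far as the arm can. A call is refused whole if a number of a shift passes 62.5 or a number of a turn 0.188, either way. A call with a gripper value outside its range is refused whole. OPENING is the closure, from 0 (fully open) to 1 (shut), set as the call begins (- or left out, the last holds). The fingers move at their own pace and stop on an object; the grip force is fixed at half the most. Time passes only in rows, so rows that do not move let the fingers close. It gives the time, the measured TCP pose, the force and the opening at its end, in the units of the state.
- get_obs(): the state, without advancing time (a new reading comes with each control period).
- capture(name): name is "scene" or "top"; returns a dict with "img" (480x640x3 uint8, red, green, blue), "fx", "fy", "cx", "cy" (pixels), "cam_to_world" (4x4, takes a point from camera to world coordinates). Camera axes: x right, y up, looking along -z (the intrinsics and any distortion apply to the point x, -y, -z); pixel columns grow to the right and rows downward; lengths in mm; the calibration is good to about 2 mm. A picture is of the moment at which its call begins. There is no depth.
- bot.close_job(): hands the job in, once; it reports no verdict.
Trained networks look in the newest picture that a camera, given by its name, has taken for a name from the list of things; names that differ only in an ending like _2 or _b are one class to them, and where a whole thing is asked for, a point or a joint stands for the part that bears it (a point fixed in the world has none). Each returns a list of dicts, best first, with "score" (0 to 1); they miss things now and then, are a little off and sometimes report something else, mostly with a low value. They report only what shows in the picture. A call takes as long as a camera call. They do not tell look-alikes from the thing itself.
- spot_in(thing, camera): "xyz" ([x, y, z] in mm, in the coordinates of the camera as it stood for that picture, good to about 4 mm: the middle of the surface that is visible of it).
The state is a dict: "time": time; "joint_positions": joint angles; "dq": joint speeds; "tau": joint torques, N m; "tool_pos": TCP position; "tcp_rot": TCP orientation; "contact_force": force on the tool from outside, world axes, zero at the start; "moment": the same for the moment, N m; "grip_width": finger opening in mm.
Only numpy, scipy, OpenCV 4.12 (cv2) and the standard library are available. Lean on these libraries where they do the work, as an engineer would, in place of code of your own. Each camera call takes 0.05 s, during which the arm holds its last target. There are 200 camera calls.

## Working session

There is one attempt and no reset: what is moved stays moved. The work goes in short steps, Python scripts to look and compute and a shell command to move; the robot and the scene stay as the last step left them, time stands still between calls to the robot, and variables do not carry over. Pictures are saved under pics/ and viewed, about 8 in all and at most 12, crops included, and the job is handed in when it is done.

```bash
ls; mkdir -p pics; cat > h.py <<'E'
import numpy as np, cv2
from plant import get_obs, capture, bot, spot_in
def w(c,p): return (np.array(c["cam_to_world"])@np.r_[p,1])[:3]
def proj(c,P):
    q=np.linalg.inv(np.array(c["cam_to_world"]))@np.r_[P,1]
    return np.array([c["cx"]+c["fx"]*q[0]/-q[2], c["cy"]+c["fy"]*q[1]/q[2]])
def ray(c,u,v,z):
    M=np.array(c["cam_to_world"]); d=M[:3,:3]@np.array([(u-c["cx"])/c["fx"],-(v-c["cy"])/c["fy"],-1]); o=M[:3,3]
    return o+d*(z-o[2])/d[2]
def save(c,n,box=None,s=1):
    im=c["img"][:,:,::-1]
    if box: im=im[box[1]:box[3],box[0]:box[2]]
    cv2.imwrite("pics/"+n,cv2.resize(im,None,fx=s,fy=s,interpolation=cv2.INTER_CUBIC))
E
python3 - <<'E'
from h import *
o=get_obs(); print(o)
for n in("scene","top"):
    c=capture(n); save(c,n+"0.png"); print(n,[k for k in c],c["fx"],np.round(c["cam_to_world"],3).tolist())
    for t in("clamp","jaw_push","jar_center","lid","lid_mark","round_jar_mid","mug_mid","bowl_mid","spoon_grip"):
        for r in spot_in(t,n): 
            P=w(c,r["xyz"]); print(t,round(r["score"],2),P.round(),proj(c,P).round())
E
```

```text
pics
{'time': 0.0, 'joint_positions': array([-1.31901321e+00,  3.42751120e-01,  1.52501097e+00, -2.53610104e-05,
        1.27539129e+00, -1.46001062e-01]), 'dq': array([ 3.59614677e-04, -3.61722175e-04,  1.46833615e-03, -2.89865755e-05,
       -5.26420105e-04, -2.34023002e-03]), 'tau': array([-3.87607565e-05, -4.31239772e+01, -2.44225395e+01,  7.15652341e-02,
        5.58597723e-02, -1.32559417e-04]), 'tool_pos': array([ 203.29294502, -483.64165261,  248.03230705]), 'tcp_rot': array([-3.14004501e+00, -2.03065253e-04,  3.97791421e-01]), 'contact_force': array([-0.18300103,  0.63515296, -0.12321096]), 'moment': array([-0.00942598,  0.01830074,  0.05408515]), 'grip_width': 91.6728732089089}
scene ['img', 'fx', 'fy', 'cx', 'cy', 'cam_to_world'] 533.6376030421413 [[0.729, -0.472, 0.496, 1115.155], [0.685, 0.515, -0.516, -637.184], [-0.012, 0.716, 0.698, 862.123], [0.0, 0.0, 0.0, 1.0]]
clamp 0.97 [809. 238.   7.] [498. 235.]
clamp 0.64 [540.  48.  18.] [352. 219.]
clamp 0.55 [ 322. -218.   19.] [201. 233.]
clamp 0.52 [ 431. -399.   10.] [162. 310.]
jaw_push 0.84 [ 262. -222.   64.] [180. 2
[... 533 characters left out ...]
[-0.024, 0.145, 0.989, 1237.717], [0.0, 0.0, 0.0, 1.0]]
clamp 0.58 [512.  65.  10.] [271. 274.]
clamp 0.56 [ 305. -199.   16.] [395. 378.]
clamp 0.56 [799. 244.   9.] [195. 143.]
jaw_push 0.91 [ 260. -209.   64.] [402. 404.]
jaw_push 0.81 [778. 246.  22.] [192. 150.]
jaw_push 0.6 [503.  75.  21.] [265. 278.]
jar_center 0.73 [557.  59.  86.] [270. 249.]
lid 0.71 [569.  79. 124.] [258. 241.]
lid 0.34 [641. -61.  23.] [331. 215.]
lid_mark 0.73 [571.  76. 124.] [260. 240.]
round_jar_mid 0.56 [572. 212.  87.] [195. 240.]
mug_mid 0.64 [642. -61.  26.] [331. 214.]
bowl_mid 0.85 [426. 286.  21.] [164. 313.]
bowl_mid 0.52 [ 412. -396.   13.] [490. 327.]
spoon_grip 0.65 [ 411. -394.   14.] [489. 328.]
```

View pics/scene0.png

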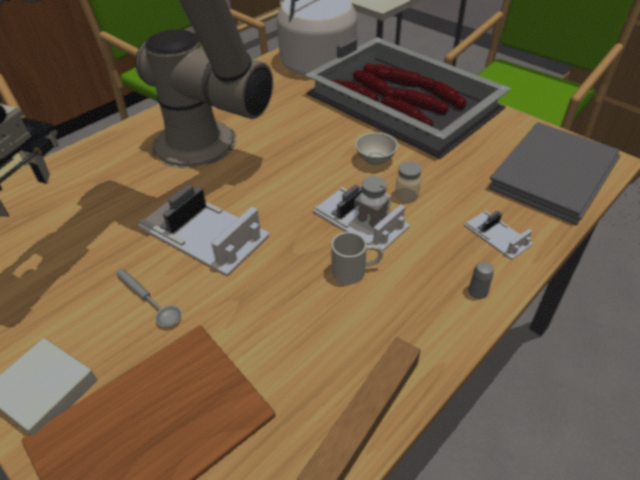

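View pics/top0.png

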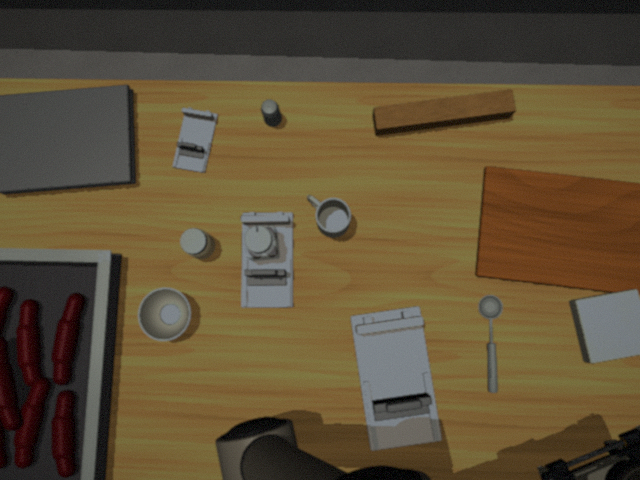

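Look-alikes for the clamp in the top picture: large and empty (395,378), small and empty (195,143), and middle-sized holding the jar (267,260), which is also at (360,215) in the scene picture. I choose the middle one and check it in a close crop.

```bash
python3 - <<'E'
from h import *
c=capture("top"); d=capture("scene")
a=c["img"][200:320,215:365,::-1]; b=d["img"][160:280,300:450,::-1]
im=np.vstack([cv2.resize(x,None,fx=4,fy=4,interpolation=cv2.INTER_CUBIC)[:480] for x in(a,)])
cv2.imwrite("pics/crop1.png",im)
cv2.imwrite("pics/crop2.png",cv2.resize(b,None,fx=4,fy=4,interpolation=cv2.INTER_CUBIC))
E
```

```text
(no output)
```

View pics/crop1.png

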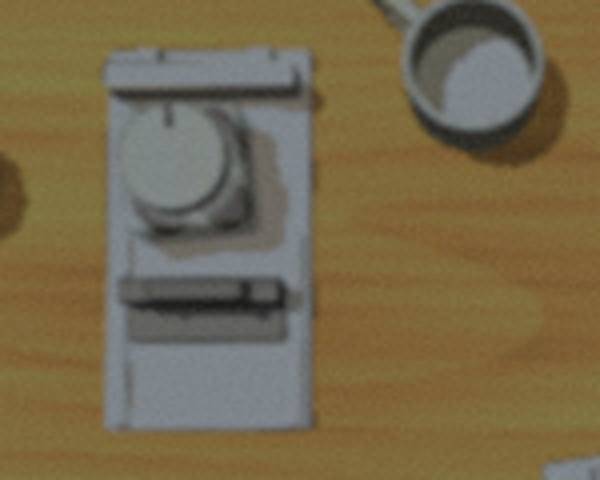

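View pics/crop2.png

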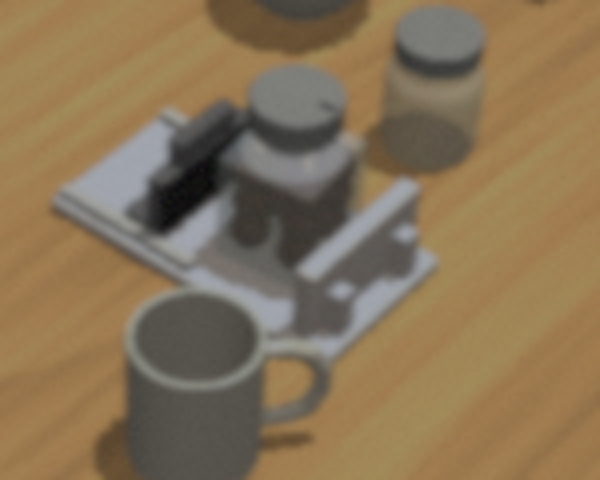

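The crop confirms the middle clamp: base corners at about (106,428), (312,428), (312,50) and (106,52) in the crop, lid top centre at (173,158), its mark towards the wall at (168,118), and the jaw tab near y=290.

```bash
python3 - <<'E'
from h import *
from scipy.optimize import least_squares
c=capture("top"); d=capture("scene")
f=lambda u,v:(215+u/4,200+v/4)
px=[(106,428),(312,428),(312,50),(106,52)]
for p in px: print(ray(c,*f(*p),10).round(1))
g=lambda u,v:(300+u/4,160+v/4)
cl=np.array([[-145,55],[-145,-55],[60,-55],[60,55]])
def res(q):
    R=np.array([[np.cos(q[2]),-np.sin(q[2])],[np.sin(q[2]),np.cos(q[2])]])
    return np.concatenate([ray(c,*f(*p),10)[:2]-(q[:2]+R@k) for p,k in zip(px,cl)])
s=least_squares(res,[570,60,0]); print("clamp",s.x,s.fun.round(1))
q=s.x
def T(x,y,z): return np.r_[q[0]+np.cos(q[2])*x-np.sin(q[2])*y, q[1]+np.sin(q[2])*x+np.cos(q[2])*y, z]
for k in cl: print("scene proj", (proj(d,T(*k,10))-[300,160])*4)
P=ray(c,*f(173,158),122); P2=ray(d,*g(297,95),122); print("lid",P,P2)
x0=T(0,0,0); print("lid in clamp", [(np.array([[np.cos(q[2]),np.sin(q[2])],[-np.sin(q[2]),np.cos(q[2])]])@(p[:2]-q[:2])).round(1) for p in (P,P2)])
# jaw tab top rear edge
for u,v in((122,305),(240,305),(280,305)): print("tab", ray(c,*f(u,v),74).round(1))
for u,v in((180,165),(238,108)): print("tab scene top", ray(d,*g(u,v),74).round(1))
E
```

```text
[441.3 124.3  10. ]
[443.9  15.2  10. ]
[646.5  21.4  10. ]
[643.2 133.1  10. ]
clamp [5.86186137e+02 7.49641841e+01 3.46628784e-02] [ 1.9 -0.6  0.7  0.2 -1.6 -0.7 -1.   1.1]
scene proj [168.8465495  106.18275085]
scene proj [ 49.48435151 197.1717014 ]
scene proj [326.84872135 361.20675663]
scene proj [442.50373685 255.09816082]
lid [571.72531074  79.28318752 122.        ] [573.1042192   78.44511715 122.        ]
lid in clamp [array([-14.3,   4.8]), array([-13. ,   3.9])]
tab [502.4 108.7  74. ]
tab [503.8  48.9  74. ]
tab [504.2  28.7  74. ]
tab scene top [528.7  34.1  74. ]
tab scene top [520.4  93.1  74. ]
```

The clamp is at about (586, 75), yaw 0.035 rad, and both cameras agree to about 1 mm. The tab's rear face is near x≈504 and the lid near (572, 79). I move behind the jaw with the fingers closed, tilting back so that the gripper body stays clear of the lid.

```bash
python3 -m handwheel '[[[26,55,0],[0,0,-0.036]],[[26,55,0],[0,0,-0.036]],[[26,55,0],[0,0,-0.036]],[[26,55,0],[0,0,-0.036]],[[26,55,0],[0,0,-0.036]],[[26,55,0],[0,0,-0.036]],[[26,55,0],[0,0,-0.036]],[[26,55,0],[0,0,-0.036]],[[26,55,0],[0,0,-0.036]],[[26,60,0],[0,0,-0.036]],[[0,0,0],[0,-0.125,0]],[[0,0,0],[0,-0.125,0]]]' 1
python3 -m handwheel '[[[0,0,-50],[0,0,0]],[[0,0,-50],[0,0,0]],[[0,0,0],[0,0,0]]]'
```

```text
time: 2.7
tool_pos: [462.7, 69.5, 248.5]
tcp_rot: [3.132, -0.253, 0.042]
contact_force: [-0.6, -0.9, -0.1]
grip_width: 0.5
time: 3.08
tool_pos: [459.9, 68.4, 146.1]
tcp_rot: [3.132, -0.242, 0.039]
contact_force: [-0.6, 0.7, 0.9]
grip_width: 0.3
```

```bash
python3 -m handwheel '[[[0,1,-40],[0,0,0]],[[0,1,-31],[0,0,0]],[[0,0,0],[0,0,0]]]'
python3 - <<'E'
from h import *
d=capture("scene"); save(d,"s2.png",(260,120,460,270),4)
c=capture("top")
for n,k in(("scene",d),("top",c)):
  for t in("jaw_push","lid"):
    for r in spot_in(t,n): print(n,t,round(r["score"],2),w(k,r["xyz"]).round())
E
```

```text
time: 3.45
tool_pos: [462.4, 70.3, 77.9]
tcp_rot: [3.132, -0.248, 0.039]
contact_force: [-0.6, 0.4, 0.2]
grip_width: 0.5
scene jaw_push 0.98 [ 261. -220.   61.]
scene jaw_push 0.68 [519.  57.  52.]
scene lid 0.81 [573.  74. 119.]
top jaw_push 0.8 [781. 248.  19.]
top jaw_push 0.65 [ 259. -208.   69.]
top jaw_push 0.64 [507.  71.  32.]
top lid 0.91 [571.  82. 125.]
```

View pics/s2.png

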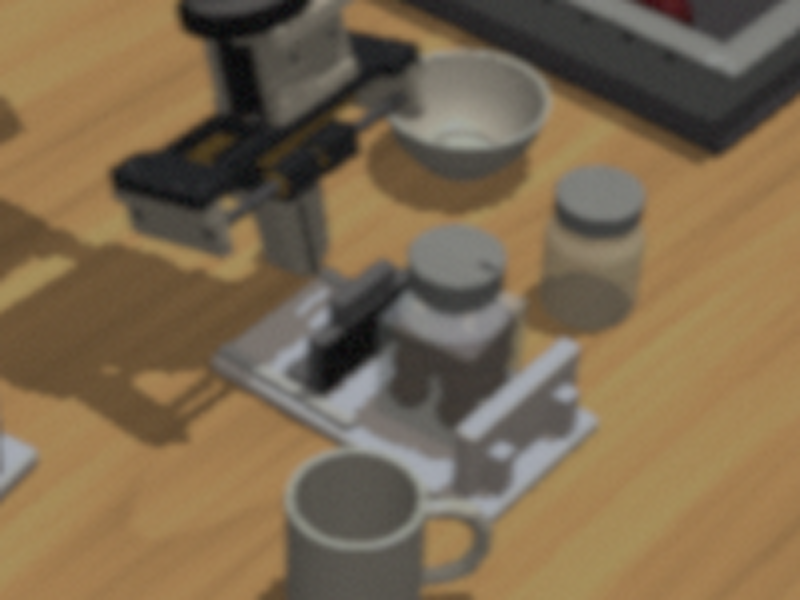

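The fingers (tips near crop (300,270)) are behind the tab (370,290) and in line with it. Now I push.

```bash
python3 -m handwheel '[[[8,0.3,0],[0,0,0]],[[8,0.3,-3],[0,0,0]],[[5,0.2,0],[0,0,0]],[[5,0.2,0],[0,0,0]],[[4,0.1,0],[0,0,0]],[[4,0.1,0],[0,0,0]]]'
python3 -m handwheel '[[[4,0.1,0],[0,0,0]],[[4,0.1,0],[0,0,0]],[[3,0.1,0],[0,0,0]]]'
```

```text
time: 4.5
tool_pos: [493.3, 71.6, 73.8]
tcp_rot: [3.132, -0.243, 0.039]
contact_force: [-11.4, -0.6, 8.6]
grip_width: 0.5
time: 4.88
tool_pos: [504.1, 71.9, 73.8]
tcp_rot: [3.132, -0.243, 0.039]
contact_force: [-10.6, -0.9, 8.9]
grip_width: 0.3
```

```bash
python3 -m handwheel '[[[4,0.1,0],[0,0,0]],[[4,0.1,0],[0,0,0]],[[3,0.1,0],[0,0,0]]]'
python3 -m handwheel '[[[3,0.1,0],[0,0,0]],[[2,0.1,0],[0,0,0]]]'
python3 -m handwheel '[[[2,0.1,0],[0,0,0]],[[2,0.1,0],[0,0,0]]]'
```

```text
time: 5.25
tool_pos: [514.6, 72.2, 73.7]
tcp_rot: [3.132, -0.241, 0.039]
contact_force: [-13.6, -1.7, 11.2]
grip_width: 0.1
time: 5.5
tool_pos: [519.5, 72.4, 73.8]
tcp_rot: [3.132, -0.241, 0.039]
contact_force: [-14.3, -2.1, 10.8]
grip_width: 0.4
time: 5.75
tool_pos: [522.8, 72.6, 73.5]
tcp_rot: [3.132, -0.24, 0.039]
contact_force: [-16.7, -2.5, 11.6]
grip_width: 0.4
```

```bash
python3 -m handwheel '[[[2,0.1,0],[0,0,0]],[[0,0,0],[0,0,0]]]'
python3 -m handwheel '[[[2,0.1,0],[0,0,0]],[[0,0,0],[0,0,0]]]'
python3 -m handwheel '[[[1,0,0],[0,0,0]],[[0,0,0],[0,0,0]]]'
```

```text
time: 6.0
tool_pos: [525.0, 72.6, 73.6]
tcp_rot: [3.132, -0.24, 0.039]
contact_force: [-15.5, -2.1, 10.8]
grip_width: 0.6
time: 6.25
tool_pos: [527.0, 72.7, 73.5]
tcp_rot: [3.132, -0.24, 0.039]
contact_force: [-15.4, -2.7, 11.3]
grip_width: 0.3
time: 6.5
tool_pos: [527.9, 72.7, 73.5]
tcp_rot: [3.132, -0.24, 0.039]
contact_force: [-15.5, -2.2, 11.2]
grip_width: 0.3
```

```bash
python3 -m handwheel '[[[1,0,0],[0,0,0]],[[1,0,0],[0,0,0]]]'
python3 -m handwheel '[[[1,0,0],[0,0,0]],[[0.5,0,0],[0,0,0]]]'
```

```text
time: 6.75
tool_pos: [528.8, 72.8, 73.3]
tcp_rot: [3.132, -0.238, 0.039]
contact_force: [-22.7, -1.7, 15.9]
grip_width: 0.7
time: 7.0
tool_pos: [528.9, 72.8, 72.6]
tcp_rot: [3.132, -0.234, 0.04]
contact_force: [-22.9, -2.4, 14.9]
grip_width: 0.6
```

```bash
python3 -m handwheel '[[[1.5,0,0],[0,0,0]],[[0,0,0],[0,0,0]]]'
python3 - <<'E'
from h import *
d=capture("scene"); c=capture("top")
a=d["img"][150:270,300:450,::-1]; b=c["img"][200:320,215:365,::-1]
cv2.imwrite("pics/p3.png",cv2.resize(np.hstack([a,b]),None,fx=2.66,fy=2.66,interpolation=cv2.INTER_CUBIC))
for n,k in(("scene",d),("top",c)):
  for t in("jaw_push","lid","jar_center"):
    for r in spot_in(t,n): print(n,t,round(r["score"],2),w(k,r["xyz"]).round())
E
```

```text
time: 7.25
tool_pos: [529.0, 72.9, 72.2]
tcp_rot: [3.132, -0.231, 0.04]
contact_force: [-25.6, -2.7, 16.0]
grip_width: 0.6
scene jaw_push 0.78 [786. 240.  30.]
scene jaw_push 0.64 [ 265. -221.   65.]
scene jaw_push 0.52 [552.  38.  44.]
scene lid 0.87 [587.  71. 122.]
scene lid 0.36 [550.  38.  46.]
scene jar_center 0.61 [597.  47.  74.]
top jaw_push 0.92 [775. 246.  21.]
top jaw_push 0.85 [ 258. -208.   63.]
top jaw_push 0.52 [535.  43.  20.]
top lid 0.55 [586.  81. 127.]
top lid 0.31 [ 410. -396.   11.]
top jar_center 0.65 [578.  54.  85.]
```

View pics/p3.png

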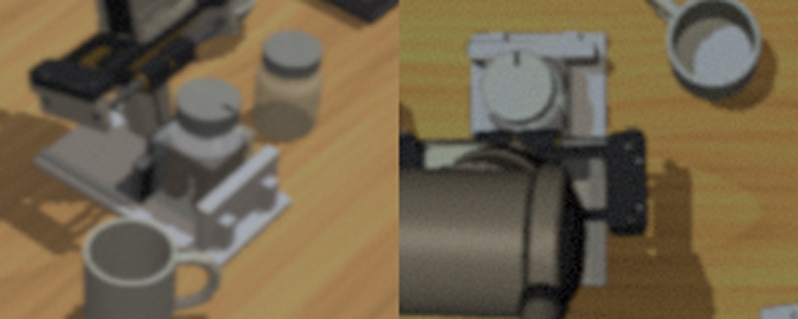

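The lid is now at x≈586, the seat, and the push is stuck at 25 N, so the jar is pinned. In p3 the jar stands square against the wall. I back off, straighten up and open.

```bash
python3 -m handwheel '[[[-10,0,1],[0,0,0]],[[-25,0,0],[0,0,0]],[[-10,0,50],[0,0,0]],[[0,0,50],[0,0.08,0]],[[0,0,40],[0,0.16,0]],[[0,0,0],[0,0,0]]]' 0
python3 - <<'E'
from h import *
d=capture("scene"); c=capture("top"); print(get_obs()["tool_pos"],get_obs()["tcp_rot"])
a=d["img"][150:270,300:450,::-1]; b=c["img"][200:290,215:325,::-1]
cv2.imwrite("pics/p4.png",cv2.resize(b,None,fx=6,fy=6,interpolation=cv2.INTER_CUBIC)); cv2.imwrite("pics/p5.png",cv2.resize(a,None,fx=5,fy=5,interpolation=cv2.INTER_CUBIC))
E
```

```text
time: 8.4
tool_pos: [495.7, 72.6, 213.1]
tcp_rot: [3.14, -0.037, 0.038]
contact_force: [-0.5, -0.2, -0.0]
grip_width: 56.2
[492.809712    72.74491557 209.46764395] [ 3.14037726 -0.03124543  0.03783338]
```

View pics/p4.png

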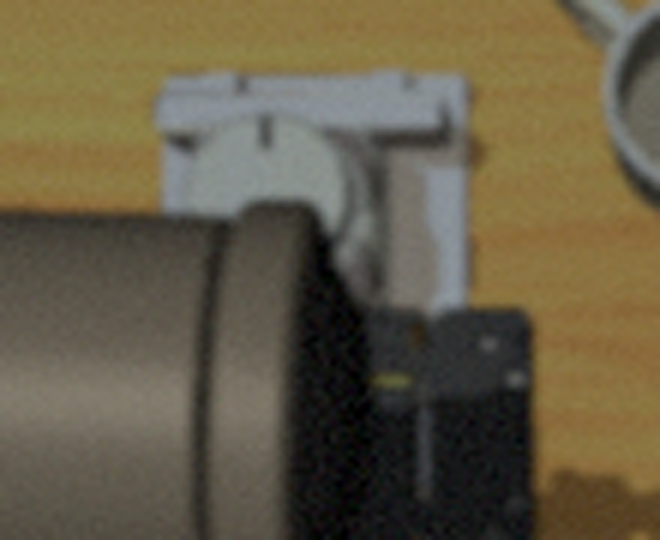

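View pics/p5.png

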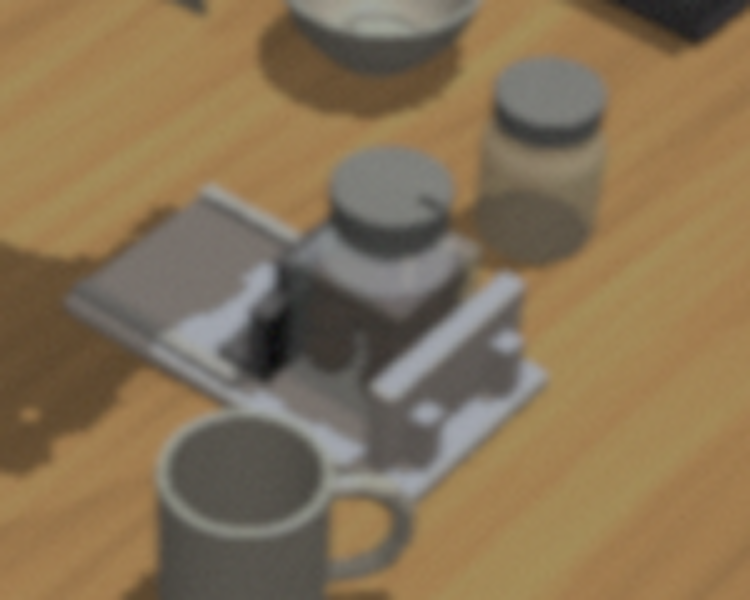

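Lid top centre: crop (267,195) in p4, (391,190) in p5, with its mark towards the wall; the jaw is up against the jar.

```bash
python3 - <<'E'
from h import *
d=capture("scene"); c=capture("top"); 
print(ray(c,215+267/6,200+195/6,122), ray(d,300+391/5,150+190/5,122), get_obs()["tool_pos"])
E
```

```text
[585.59510412  77.37189251 122.        ] [588.4332735   73.14347734 122.        ] [491.69092597  72.76279488 208.59339456]
```

```bash
cat > fit.py <<'E'
from h import *
def fitlid(c,x0,y0,z,R=27,r=8):
    g=cv2.GaussianBlur(cv2.cvtColor(c["img"],cv2.COLOR_RGB2GRAY).astype(np.float32),(0,0),0.8)
    best=[]
    th=np.linspace(0,2*np.pi,90,endpoint=False)
    for x in np.arange(x0-r,x0+r,.5):
        for y in np.arange(y0-r,y0+r,.5):
            s=[]
            for k in(R-2.5,R+2.5):
                p=np.array([proj(c,(x+k*np.cos(t),y+k*np.sin(t),z)) for t in th],np.float32)
                s.append(cv2.remap(g,p[None,:,0],p[None,:,1],cv2.INTER_LINEAR)[0])
            best.append((np.mean(np.clip(np.abs(s[0]-s[1]),0,30)),x,y))
    best.sort(reverse=True); return np.round(best[:3],1).tolist(), np.round(np.mean(best[:8],axis=0)[1:],1)
E
python3 - <<'E'
from fit import *
for n in("scene","top"): print(n,fitlid(capture(n),587,76,122))
E
```

```text
scene ([[10.7, 585.0, 75.0], [10.7, 584.5, 74.5], [10.7, 584.5, 75.0]], array([585. ,  75.2]))
top ([[13.7, 584.5, 79.5], [13.7, 585.0, 79.5], [13.6, 584.5, 80.0]], array([584.6,  79.6]))
```

```bash
python3 -m handwheel '[[[40,2,0],[0,0.015,0]],[[40,2,0],[0,0.01,0]],[[14,0,0],[0,0,0]],[[0,0,0],[0,0,0]],[[0,0,0],[0,0,0]]]' 0
```

```text
time: 9.32
tool_pos: [585.7, 76.8, 209.5]
tcp_rot: [3.141, -0.004, 0.038]
contact_force: [-0.5, -0.4, -0.1]
grip_width: 91.9
```

```bash
python3 -m handwheel '[[[0,0,-40],[0,0,0]],[[0,0,-30],[0,0,0]],[[0,0,-15],[0,0,0]],[[0,0,-7],[0,0,0]],[[0,0,0],[0,0,0]],[[0,0,0],[0,0,0]]]'
```

```text
time: 10.07
tool_pos: [587.3, 76.7, 119.2]
tcp_rot: [3.141, -0.007, 0.038]
contact_force: [0.3, -0.1, 0.4]
grip_width: 91.7
```

```bash
python3 - <<'E'
from h import *
d=capture("scene"); c=capture("top")
a=d["img"][110:230,300:450,::-1]
cv2.imwrite("pics/p6.png",cv2.resize(a,None,fx=5,fy=5,interpolation=cv2.INTER_CUBIC)); print(get_obs()["tool_pos"])
E
```

```text
[587.19901818  76.76493491 118.98464967]
```

View pics/p6.png

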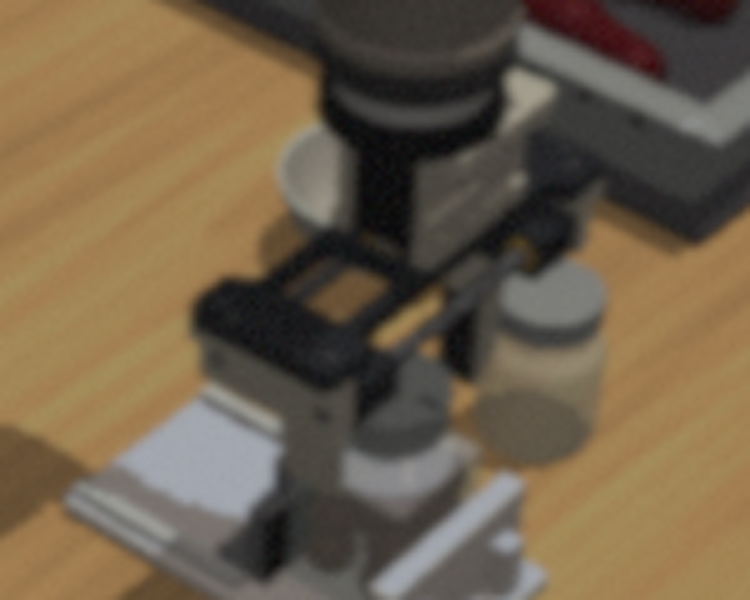

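The fingers straddle the lid: near one at crop (320,420), far one at (465,340), lid at (400,420). I lower 2 mm and close.

```bash
python3 -m handwheel '[[[-1,0,-2],[0,0,0]],[[0,0,0],[0,0,0]],[[0,0,0],[0,0,0]],[[0,0,0],[0,0,0]],[[0,0,0],[0,0,0]],[[0,0,0],[0,0,0]]]' 1
```

```text
time: 10.92
tool_pos: [585.7, 76.9, 116.1]
tcp_rot: [-3.142, -0.005, 0.038]
contact_force: [0.7, 1.3, 0.3]
grip_width: 52.9
```

```bash
python3 -m handwheel '[[[0,0,0],[0,0,0]],[[0,0,0],[0,0,0]],[[0,0,0],[0,0,0]],[[0,0,0],[0,0,0]]]'; python3 -c "
from h import *
o=get_obs();print(o['moment'],o['joint_positions'])"
```

```text
time: 11.42
tool_pos: [585.7, 76.8, 116.1]
tcp_rot: [3.141, -0.005, 0.038]
contact_force: [-0.1, 2.0, 0.9]
grip_width: 52.9
[0.3415478  0.01838895 0.02802764] [6.24280409e-04 5.87005618e-01 1.51435124e+00 6.71279474e-05
 1.03507721e+00 1.53358194e+00]
```

```bash
python3 -m handwheel '[[[0,0,0],[0,0,0.1]],[[0,0,0],[0,0,0.1]],[[0,0,0],[0,0,0.1]],[[0,0,0],[0,0,0.1]],[[0,0,0],[0,0,0]]]'; python3 -c "
from h import *
o=get_obs();print(o['moment'],o['joint_positions'][5]); c=capture('scene');save(c,'m1.png',(340,140,420,220),6)"
```

```text
time: 12.05
tool_pos: [585.8, 76.5, 116.1]
tcp_rot: [3.141, -0.005, 0.437]
contact_force: [0.6, 0.3, 0.8]
grip_width: 53.2
[ 0.01707475 -0.05938135  0.23069021] 1.13205532066632
```

```bash
python3 -m handwheel '[[[0,0,0],[0,0,0.1]],[[0,0,0],[0,0,0.1]],[[0,0,0],[0,0,0.1]],[[0,0,0],[0,0,0.1]],[[0,0,0],[0,0,0]]]'; python3 -c "
from h import *
o=get_obs();print(o['moment'],o['joint_positions'][5])"
```

```text
time: 12.72
tool_pos: [585.8, 76.6, 116.1]
tcp_rot: [3.141, -0.005, 0.836]
contact_force: [-0.1, 1.6, 0.9]
grip_width: 53.1
[-0.03664406 -0.1186786   0.15345144] 0.731798161650997
```

```bash
python3 -m handwheel '[[[0,0,0],[0,0,0.1]],[[0,0,0],[0,0,0.1]],[[0,0,0],[0,0,0.1]],[[0,0,0],[0,0,0.1]],[[0,0,0],[0,0,0.1]],[[0,0,0],[0,0,0]]]'; python3 -c "
from h import *
o=get_obs();print(o['moment'],o['joint_positions'][5]); c=capture('scene');save(c,'m2.png',(320,140,420,220),6)"
```

```text
time: 13.48
tool_pos: [586.8, 76.6, 117.6]
tcp_rot: [3.138, -0.006, 1.335]
contact_force: [1.1, -0.5, 7.4]
grip_width: 52.9
[-0.09674338 -0.09379551  0.06598602] 0.23071418550400044
```

View pics/m2.png

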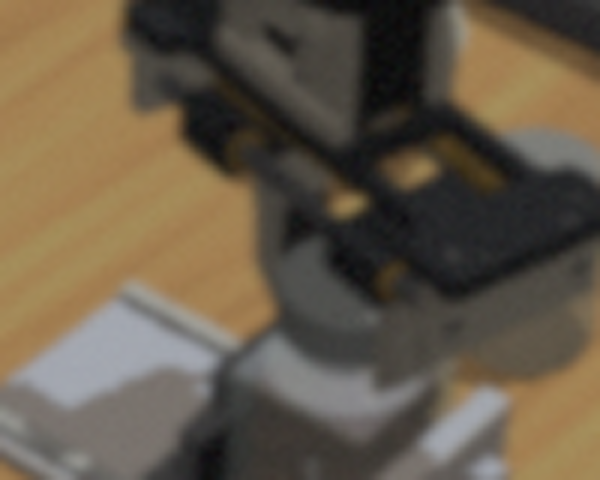

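The lid is free: the spring pushes up at 7 N, the tool has risen 1.5 mm and the torque has dropped. I lift gently and watch the force.

```bash
python3 -m handwheel '[[[0,0,2],[0,0,0]],[[0,0,2],[0,0,0]],[[0,0,0],[0,0,0]]]'
```

```text
time: 13.9
tool_pos: [585.5, 76.7, 119.9]
tcp_rot: [-3.141, -0.005, 1.337]
contact_force: [-0.2, 0.3, -1.2]
grip_width: 52.8
```

Only about the lid's own weight is left on the wrist. I carry on up.

```bash
python3 -m handwheel '[[[0,0,4],[0,0,0]],[[0,0,6],[0,0,0]],[[0,0,8],[0,0,0]],[[0,0,8],[0,0,0]],[[0,0,5],[0,0,0]],[[0,0,0],[0,0,0]],[[0,0,0],[0,0,0]],[[0,0,0],[0,0,0]]]'
python3 - <<'E'
from h import *
d=capture("scene"); c=capture("top"); save(d,"f.png",(290,110,440,230),5)
for n,k in(("scene",d),("top",c)):
  for t in("lid","jar_center","mug_mid","round_jar_mid","bowl_mid","spoon_grip"):
    for r in spot_in(t,n): print(n,t,round(r["score"],2),w(k,r["xyz"]).round())
o=get_obs(); print(o["tool_pos"],o["contact_force"],np.abs(o["dq"]).max())
E
```

```text
time: 14.9
tool_pos: [585.5, 76.7, 150.7]
tcp_rot: [-3.141, -0.005, 1.338]
contact_force: [0.4, 0.3, -0.9]
grip_width: 53.0
scene lid 0.75 [584.  58. 157.]
scene lid 0.4 [ 431. -403.   12.]
scene jar_center 0.86 [597.  53.  83.]
scene jar_center 0.23 [ 431. -398.   12.]
scene mug_mid 0.93 [640. -67.  58.]
scene mug_mid 0.43 [591. 197.  31.]
scene round_jar_mid 0.77 [590. 197.  34.]
scene spoon_grip 0.91 [ 432. -402.   14.]
top jar_center 0.71 [580.  50.  84.]
top mug_mid 0.78 [642. -57.  25.]
top round_jar_mid 0.61 [565. 202.  64.]
top bowl_mid 0.81 [420. 307.  30.]
top spoon_grip 0.89 [ 409. -398.   14.]
[585.71169337  76.73095337 151.07691059] [ 0.10085982 -0.48342081 -0.10640051] 0.0010141521871636216
```

View pics/f.png

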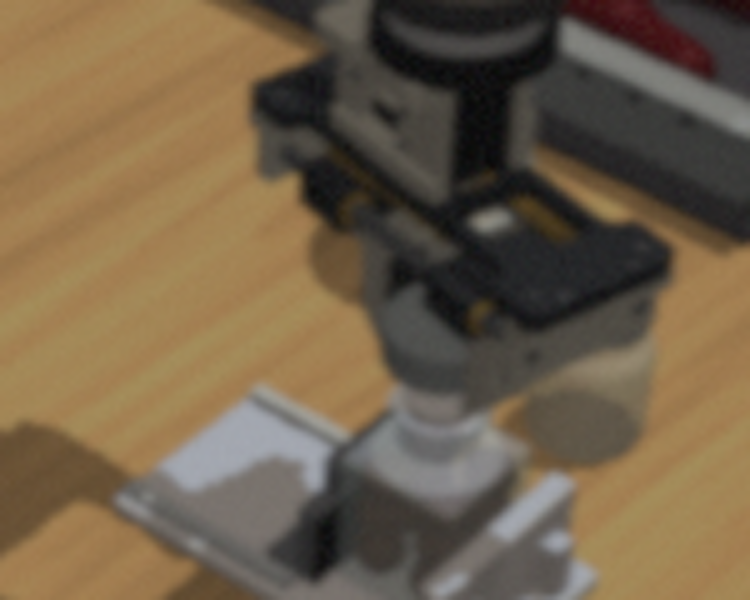

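The lid is in the grip at about crop (425,340), clear above the open neck (435,410). The jar still stands square between jaw and wall, and the bystanders have not moved. I hand in.

```bash
python3 -c "
from plant import bot; print(bot.close_job())"
```

```text
the job is handed in; nothing more can be done
None
```

I braced the jar, unscrewed the lid, lifted it off and handed the job in at about 15 s; no verdict was reported.

- **Bracing:** I pushed the middle-sized clamp's jaw with closed fingers until it stalled at about 25 N. By then the lid had moved from x≈572 to about 586 mm, which is the jar's seat against the wall.
- **Unscrewing:** I turned the lid about 74° anticlockwise. It came free with a 7 N spring push and a 1.5 mm rise of the tool.
- **Lifting:** I raised it straight up by about 35 mm.

**Last checks:**
- The grip was 53 mm wide on the 54 mm lid. The tool was level and still, and the wrist force was below 1 N.
- The picture shows the lid over the open neck, with the jar square between jaw and wall.
- The bystanders seen in the last pictures are within the detector's scatter of where they started. The bowl, seen only from the top, differed most (about 20 mm). I never touched any of them.

**Disagreements:**
- The two cameras differed by about 4 mm on the lid's y position, so I took the middle; the force on gripping was only about 2 N sideways.
- The final lid reading (y = 58) is about 19 mm off the tool's y. I put that down to the gripper partly hiding the lid, since it sits centred in the picture.
- I judged the jaw's travel only by the force and the lid's position, not by a direct measurement.

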